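# Seat the solar lantern and hold its check button half down

### The arm

A 6-joint arm with a two-finger parallel gripper is mounted at the origin on the work surface. World frame = base frame: x ahead of the robot, y to its left, z up, the work surface at z = 0. Lengths are in m, angles in rad, forces in N, time in s.
With the tool pointing down it reaches from about 0.25 to 0.725 m from the base axis. Payload 4 kg.
Tool frame: the origin (TCP) lies at the very end of the fingers, on their centre line; the grasp point (between the pads) lies 19 mm behind it; z points along the fingers, y is the line along which they close (so a half turn about z gives the same grasp; the last joint's range is limited). The gripper opens to 85 mm and grips with 20 to 120 N. Pads are 22 mm wide; open, the fingers measure 114 mm over their backs; the gripper's body (76 mm by 85 mm) begins 54 mm behind the grasp point. The pads swing forward as they close: fully open they stand 13 mm farther back than shut.
Start: joints at [1.24, 0.241, 0.005, 1.335, 0, 1.571], TCP at [0.162, 0.473, 0.231] pointing down, gripper open.
Joint ranges: [-2.72, 2.72], [-1.05, 1.87], [-1.09, 1.28], [-1.99, 2.15], [-1.42, 1.44], [-3.14, 3.14]. Speed limits (rad/s): [2.79, 2.79, 3.14, 3.14, 3.14, 3.14].

### API

Orientations are given as a unit quaternion [x, y, z, w].
In Python, from workcell import bot, vision, workorder gives the robot as it stands.
- The arm moves only by the shell command python3 -m creep 'ROWS' [OPENING]. ROWS is JSON, a list of rows, each a list of 2 entries, a list of its own where there are three numbers: the shift along the tool's x, y, z in mm, then the turn, a rotation vector about the tool's x, y, z in rad. In form: [[[dx, dy, dz], [wx, wy, wz]], ...]. A call has 1 to 12 rows; each row shifts and turns the commanded pose from where the row before left it, along the tool's axes as they then stand; what a row does not reach is not made up. A row lasts 1/8 s, in which the tool goes at most 62.5 mm and 10.7 degrees, less where a joint would pass 70% of its speed; a pose out of reach is approached as far as the arm can. A call is refused whole if a number of a shift passes 62.5 or a number of a turn 0.188, either way. A call with a gripper value outside its range is refused whole. OPENING is the finger opening in mm, from 0 to 85.4, set as the call begins (- or left out, the last holds). The fingers move at their own pace and stop on an object; the grip force is fixed at half the most. Time passes only in rows, so rows that do not move let the fingers close. It gives the time, the measured TCP pose, the force, the opening and the grip force at its end, in the units of the state.
- bot.get_obs(): the state, without advancing time (a new reading comes with each control period).
- vision.camera(name): name is "side" or "top" or "wrist"; returns a dict with "image" (420x560x3 uint8, blue, green, red), "z_map" (420x560 float32, m along the optical axis (not along the pixel's ray), 0 where there is no reading), "K" (3x3 intrinsics, pixels), "k1" (the pictures are not rectified: a ray, as slopes to the right and down, at radius r is drawn at 1 + k1 r^2 times it, then the intrinsics apply), "rvec" (rotation vector, rad) and "tvec" (3), from world to camera coordinates, as OpenCV has them; the wrist camera has in their place "tool_from_camera" (4x4, takes a point from camera to tool coordinates, whose origin is the TCP and whose axes are the flange's). Camera axes: x right, y down, z forward; pixel columns grow to the right and rows downward; lengths in m; the calibration is good to about 2 mm. A picture is of the moment at which its call begins: read the wrist's pose just before it.
- workorder.job_done(): hands the job in; it is judged then, once.
Trained networks look in a picture, given as the dict that the camera call returned (one of the last four; its "shot" number tells which), for a name from the list of things; names that differ only in an ending like _2 or _b are one class to them, and where a whole thing is asked for, a point or a joint stands for the part that bears it (a point fixed in the world has none). Each returns a list of dicts, best first, with "score" (0 to 1); they miss things now and then, are a little off and sometimes report something else, mostly with a low value. They report only what shows in the picture. A call takes as long as a camera call. They do not tell look-alikes from the thing itself.
- vision.spot_in(picture, query): "position" ([column, row] in pixels, amid what is visible of it).
- vision.place_of(picture, query): "position" ([column, row] in pixels: a listed point, or the origin of a listed thing).
The state is a dict: "clock": time; "joint_pos": joint angles; "joint_vel": joint speeds; "tau": joint torques, N m; "eef_pos": TCP position; "tool_rot": TCP orientation; "ft_force": force on the tool from outside, world axes, zero at the start; "ft_torque": the same for the moment, N m; "grip_width": finger opening in m; "grasp_force": force on a finger pad.
Only numpy, scipy, OpenCV 4.12 (cv2) and the standard library are available. Lean on these libraries where they do the work, as an engineer would, in place of code of your own. Each camera call takes 0.05 s, during which the arm holds its last target. There are 200 camera calls.

### The job

Stand the solar lantern in the empty square charging dock, fully down in the pocket and without dropping it, and let go of it. Then push the button on its top about half way down with the fingertips to read the charge, and finish while still holding it there: the button must never go all the way down, since that switches the lamp on. Keep the lantern upright throughout and leave the other things on the sill where they are.

Things in the scene. Friction and masses are not known exactly. Their poses are not given: they have to be found in the camera images.
- lantern: Solar lantern, 0.24 to 0.39 kg, loose, standing upright, 116 mm tall to the top of the button. Origin at the centre of its underside, z up. From below: square foot 64 x 64 mm, 18 mm high; white round light column 42 mm across with a thin post at each corner up to 70 mm; square cap 56 x 56 mm from 70 to 96 mm height (grip it by two opposite sides of the cap); then the button. Foot and cap have their sides along x and y of the body; any quarter turn is equivalent.
- lantern_button (a joint): Travel of the lantern's top button in m: 0 = up, grows as it is pressed straight down, 0.014 = all the way down; half way is 0.007. Sprung: about 1.6 N starts it moving, 4.4 N holds it half way, 7.2 N all the way down; it returns up when let go.
- button_top (a point): Centre of the button's top face, on the lantern's axis; moves with the button. The button is a grey disc-ended cylinder 28 mm across standing 20 mm above the cap when up.
- dock: Black plastic charging dock with a 36 mm brass contact disc flush in its floor, fixed to the sill: an open square tray 92 x 92 mm outside, 20 mm high, walls 8 mm, so the pocket is 76 x 76 mm with its floor 6 mm above the sill; a small stub on one side. Origin at the centre of its underside, sides along its x and y, z up. It is empty at the start. Lantern and dock may be on either side.
- radio: Bystander: black radio casing 200 x 55 x 115 mm, origin at centre of underside.
- bowl: Bystander: bowl 130 mm across, 50 mm high, origin at centre of underside.
- spoon: Bystander: steel teaspoon 140 mm long lying on the sill near the robot, along its own x.
- mug: Bystander: white mug 76 mm across, 85 mm high, origin at centre of underside.
- jar: Bystander: glass jar 64 mm across, 90 mm high, origin at centre of underside.
- tin: Bystander: small round tin 38 mm across, 22 mm high, standing between lantern and dock, origin at centre of underside.
- panel_clip: Bystander fixed to the sill: spring clip holding a solar panel 150 mm wide upright, 130 mm high in all, the panel along its own y; origin at centre of underside.
Not all that is in view belongs to the job. Several things look just like the dock: the one meant starts nearest to the robot's base. There is more than one size of the lantern; the one meant has the size given above.

How it is judged:
On the way:
1. the lantern stands fully down in the dock pocket, let go, its button up (x of lantern in the frame of dock between -0.008 and 0.008 m and y of lantern in the frame of dock between -0.008 and 0.008 m and z of lantern in the frame of dock between 0.003 and 0.0085 m and angle between lantern's own z axis and vertical below 0.06 rad and contact force between the fingers and lantern below 0.1 N and value of joint lantern_button below 0.002 m and linear speed of lantern below 0.02 m/s), for 0.2 s.
At the end, for the whole second after the job is handed in: The lantern stands upright (within 0.06 rad) in the dock, centred within 8 mm and down on the pocket floor (within 3 mm), carried by the dock, while the fingers push its button (over 1 N) and hold it 4 to 10 mm down of its 14 mm travel (x of lantern in the frame of dock between -0.008 and 0.008 m and y of lantern in the frame of dock between -0.008 and 0.008 m and z of lantern in the frame of dock between 0.003 and 0.0085 m and angle between lantern's own z axis and vertical below 0.06 rad and value of joint lantern_button between 0.004 and 0.01 m and contact force between the fingers and lantern above 1 N and contact force between lantern and dock above 2.5 N and linear speed of lantern below 0.02 m/s); the arm keeps its last pose, push and grip.
It fails at once if the button goes all the way down (past 12.5 mm) (value of joint lantern_button above 0.0125 m).
It fails at once if the lantern is tipped over 0.5 rad (angle between lantern's own z axis and vertical above 0.5 rad).
It fails at once if the lantern is dropped (falls free faster than 0.6 m/s) (contact force between the fingers and lantern below 0.1 N and linear speed of lantern above 0.6 m/s).
It fails at once if a bystander is shifted by over 30 mm (distance of any of radio, bowl, spoon, mug, jar, tin from where it was at the start of the episode above 0.03 m).
It also fails if it takes over 45 s, if anything falls off the work surface, if the arm or the gripper's body presses on something with over 40 N, if the wrist force passes 120 N, or if a joint passes its speed limit or range.

## Working session

There is one attempt and no reset: what is moved stays moved. The work goes in short steps, Python scripts to look and compute and a shell command to move; the robot and the scene stay as the last step left them, time stands still between calls to the robot, and variables do not carry over. Pictures are saved under pics/ and viewed, at most 10 in all, crops included, and the job is handed in when it is done.

```bash
mkdir -p pics
cat > h.py <<'E'
import numpy as np, cv2
from scipy.spatial.transform import Rotation as R
from workcell import bot, vision, workorder
def cam(n):
    o=bot.get_obs(); c=vision.camera(n); 
    if n=="wrist":
        T=np.eye(4);T[:3,:3]=R.from_quat(o["tool_rot"]).as_matrix();T[:3,3]=o["eef_pos"]
        c["M"]=T@np.array(c["tool_from_camera"])
    else:
        M=np.eye(4);M[:3,:3]=R.from_rotvec(np.ravel(c["rvec"])).as_matrix();M[:3,3]=np.ravel(c["tvec"]);c["M"]=np.linalg.inv(M)
    return c
def ray(c,p):
    k=c["k1"];K=np.array(c["K"])
    s=cv2.undistortPoints(np.array([[p]],float),K,np.array([k,0,0,0,0.]))[0,0]
    return np.array([s[0],s[1],1.])
def world(c,p,z=None):
    r=ray(c,p);M=c["M"]
    if z is None:
        u,v=int(round(p[0])),int(round(p[1])); d=c["z_map"][v,u]; return M[:3,:3]@(r*d)+M[:3,3]
    w=M[:3,:3]@r; return M[:3,3]+w*(z-M[2,3])/w[2]
def cloud(c):
    h,w=c["z_map"].shape; vv,uu=np.mgrid[:h,:w]
    P=np.stack([uu.ravel(),vv.ravel()],-1).astype(float)[:,None]
    s=cv2.undistortPoints(P,np.array(c["K"]),np.array([c["k1"],0,0,0,0.]))[:,0]
    d=c["z_map"].ravel()[:,None]
    X=np.hstack([s,np.ones_like(d)])*d
    W=X@c["M"][:3,:3].T+c["M"][:3,3]; W[d[:,0]==0]=np.nan
    return W.reshape(h,w,3)
E
python3 - <<'E'
from h import *
np.set_printoptions(precision=3,suppress=True)
t=cam("top");s=cam("side")
cv2.imwrite("pics/top.png",t["image"]);cv2.imwrite("pics/side.png",s["image"])
for n,c in(("top",t),("side",s)):
  print(n,c["M"][:3,3])
  for q in("lantern","dock","button_top","tin","mug","jar","spoon","bowl","radio","panel_clip"):
    for d in vision.place_of(c,q):
      if d["score"]>.2:
        z=0.116 if q=="button_top" else 0
        print(q,np.round(d["position"]),round(d["score"],2),world(c,d["position"],z)[:2])
E
```

```text
top [0.408 0.026 1.577]
lantern [347. 272.] 0.89 [ 0.362 -0.18 ]
lantern [360. 232.] 0.82 [ 0.488 -0.221]
lantern [134. 214.] 0.62 [0.546 0.505]
dock [210. 232.] 0.81 [0.488 0.256]
dock [289. 185.] 0.57 [0.64  0.004]
button_top [358. 278.] 0.7 [ 0.349 -0.198]
button_top [366. 226.] 0.55 [ 0.5   -0.221]
tin [290. 225.] 0.57 [ 0.511 -0.001]
mug [288. 138.] 0.87 [0.794 0.008]
jar [437. 222.] 0.8 [ 0.521 -0.476]
spoon [285. 279.] 0.83 [0.339 0.016]
bowl [220. 150.] 0.68 [0.752 0.225]
radio [132. 211.] 0.68 [0.553 0.511]
radio [283. 278.] 0.65 [0.344 0.023]
panel_clip [356. 144.] 0.71 [ 0.773 -0.215]
side [-0.061 -0.892  0.992]
lantern [299. 291.] 0.85 [ 0.495 -0.213]
lantern [249. 308.] 0.76 [ 0.358 -0.189]
dock [217. 196.] 0.86 [0.512 0.248]
dock [290. 225.] 0.61 [0.625 0.007]
dock [330. 206.] 0.42 [0.784 0.013]
button_top [249. 264.] 0.68 [ 0.38  -0.159]
button_top [283. 175.] 0.41 [0.657 0.096]
tin [258. 239.] 0.55 [0.513 0.008]
mug [330. 203.] 0.88 [0.789 0.025]
jar [378. 361.] 0.91 [ 0.521 -0.476]
spoon [208. 257.] 0.92 [0.357 0.024]
bowl [378. 361.] 0.61 [ 0.522 -0.477]
bowl [374. 248.] 0.46 [ 0.764 -0.203]
radio [191. 154.] 0.73 [0.553 0.512]
panel_clip [378. 250.] 0.93 [ 0.77  -0.213]
```

View pics/top.png

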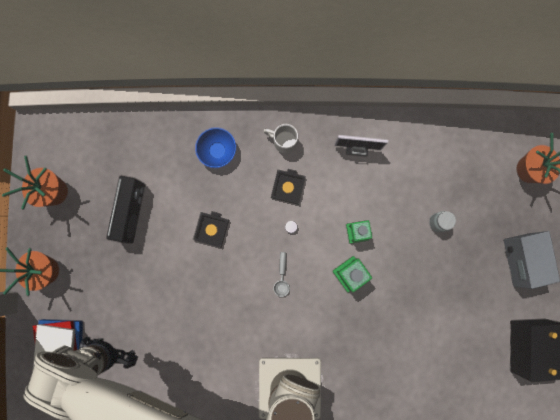

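View pics/side.png

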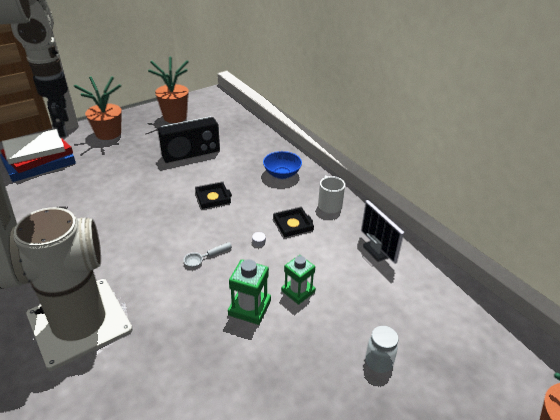

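Top view: lanterns at (352,274), the larger, and (360,232), the smaller. Docks are at (211,230) and (288,187). The dock at (211,230) lies about 0.55 m from the base, the other about 0.64 m. Next I measure both lanterns and docks from depth and enlarge the candidates.

Run:
```python
from h import *
np.set_printoptions(precision=4,suppress=True)
t=cam("top");W=cloud(t);s=cam("side");S=cloud(s)
A=np.vstack([W.reshape(-1,3),S.reshape(-1,3)])
print("sill z",np.nanmedian(W[240:260,230:260,2]),np.nanmedian(S[300:320,180:220,2]))
def box(P): 
    (c,sz,a)=cv2.minAreaRect((P[:,:2]*1000).astype(np.float32)); return np.round(c,1),np.round(sz,1),round(a,1)
for nm,(x,y),C in(("bigT",(.355,-.19),W),("bigS",(.355,-.19),S),("smallT",(.49,-.21),W),("smallS",(.49,-.21),S)):
    P=C.reshape(-1,3);P=P[np.hypot(P[:,0]-x,P[:,1]-y)<.055]
    zt=np.nanpercentile(P[:,2],99.5); b=P[P[:,2]>zt-.006]; c=P[(P[:,2]>zt-.028)]
    f=P[P[:,2]>.02]
    print(nm,"ztop",zt,"n",len(b),"btn",b[:,:2].mean(0),box(b),"cap",box(c),"cap+",np.nanpercentile(P[:,2],[50,80,90]))
for nm,(x,y) in(("near",(.495,.253)),("far",(.635,.005))):
    for C in(W,S):
        P=C.reshape(-1,3);P=P[(np.hypot(P[:,0]-x,P[:,1]-y)<.075)&(P[:,2]>.013)]
        print(nm,box(P),np.nanpercentile(P[:,2],95),"range",np.hypot(*P[:,:2].mean(0)))
I=t["image"]
a=cv2.resize(I[200:310,290:400],(440,440),interpolation=2);b=cv2.resize(I[160:260,190:310],(360*440//440,300),interpolation=2)
o=np.zeros((440,800,3),np.uint8);o[:,:440]=a;o[:300,440:800]=b
cv2.imwrite("pics/crop.png",o)
```

```text
sill z -0.001095118950651397 -0.0006770780742581528
bigT ztop 0.1562723265784608 n 72 btn [ 0.3567 -0.1883] (array([ 356.2, -187.4]), array([32.6, 31.5]), 89.7) cap (array([ 359.1, -186.6]), array([65. , 65.5]), 36.9) cap+ [0.1221 0.1285 0.1488]
bigS ztop 0.15460556155777555 n 154 btn [ 0.3588 -0.1903] (array([ 358.8, -189.5]), array([34.4, 34.1]), 10.9) cap (array([ 357.8, -191.4]), array([71. , 69.7]), 35.7) cap+ [0.0678 0.126  0.1325]
smallT ztop 0.11877704441250779 n 43 btn [ 0.4877 -0.212 ] (array([ 488.3, -212.1]), array([21. , 23.9]), 89.6) cap (array([ 488.5, -212.1]), array([55.1, 54. ]), 10.0) cap+ [0.0103 0.0952 0.0988]
smallS ztop 0.11843191434461281 n 85 btn [ 0.4905 -0.2132] (array([ 491. , -212.6]), array([29.7, 25.4]), 24.3) cap (array([ 490.2, -213.4]), array([57.4, 57.4]), 7.9) cap+ [0.0215 0.0956 0.0994]
near (array([499.8, 250.8]), array([ 94.4, 101.6]), 75.6) 0.024800445539721782 range 0.5561802783134718
near (array([500.3, 248.8]), array([ 98.8, 101.8]), 75.3) 0.023943349746030223 range 0.5549354853431233
far (array([636.3,   6.2]), array([ 91.8, 100.9]), 76.5) 0.024814375383699284 range 0.6330838123351435
far (array([637.3,   6.4]), array([101.3, 101.2]), 76.7) 0.024219140678709717 range 0.6326034165016566
```

View pics/crop.png

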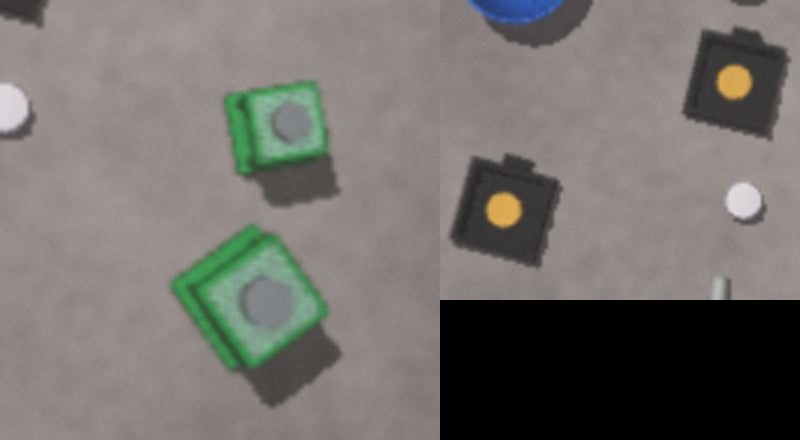

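Candidates: lanterns at top-view (360,232) and (352,274). The first measures 118 mm tall with a 55 mm cap, which matches the 116/56 given. The other is 155 mm tall, so it is not the one. Docks: (211,230) at range 0.555 m and (288,187) at 0.633 m; the one meant is (211,230). The crop agrees with both choices. I'll go over the dock first for a wrist look, then on to the lantern.

```bash
cat >> h.py <<'E'
def go(x,y,z,yaw=None):
    """remaining shift in tool axes (mm) and turn (rad); yaw = world angle(deg) of tool y line, mod 180"""
    o=bot.get_obs();r=R.from_quat(o["tool_rot"]);m=r.as_matrix()
    d=m.T@(np.array([x,y,z])-o["eef_pos"])*1000
    ya=np.degrees(np.arctan2(m[1,1],m[0,1]))
    out=dict(shift=np.round(d,1),yaw_now=round(ya,1),tilt=np.round(m[:,2],3),j=np.round(o["joint_pos"],2))
    if yaw is not None:
        e=(yaw-ya+90)%180-90; out["wz"]=round(-np.radians(e),3); out["e"]=round(e,1)
    print(out)
E
python3 -c "
from h import *
print(bot.get_obs()['eef_pos'],bot.get_obs()['ft_force'])
go(.44,.235,.25,75.5);go(.489,-.2125,.2,99)
c=cam('wrist');print(np.round(np.array(c['tool_from_camera']),3),c['K'])"
```

```text
[0.16238392 0.47290339 0.2312994 ] [-0.18653473 -0.85885291 -0.68166857]
{'shift': array([-339.8, -134.8,  -18.7]), 'yaw_now': np.float64(71.0), 'tilt': array([-0.,  0., -1.]), 'j': array([1.24, 0.24, 0.01, 1.34, 0.  , 1.57]), 'wz': np.float64(-0.078), 'e': np.float64(4.5)}
{'shift': array([-531.5, -542.2,   31.3]), 'yaw_now': np.float64(71.0), 'tilt': array([-0.,  0., -1.]), 'j': array([1.24, 0.24, 0.01, 1.34, 0.  , 1.57]), 'wz': np.float64(-0.488), 'e': np.float64(28.0)}
[[ 0.    -0.955 -0.297  0.076]
 [ 1.     0.    -0.001  0.002]
 [ 0.001 -0.297  0.955 -0.143]
 [ 0.     0.     0.     1.   ]] [[344.63861337   0.         277.87603886]
 [  0.         344.63861337 209.78659218]
 [  0.           0.           1.        ]]
```

```bash
python3 -m creep '[[[-30,-12,0],[0,0,0]],[[-50,-20,-3],[0,0,0]],[[-55,-22,-3],[0,0,0]],[[-55,-22,-3],[0,0,0]],[[-55,-22,-3],[0,0,0]],[[-50,-20,-3],[0,0,0]],[[-35,-13,-3],[0,0,0]],[[-10,-4,0],[0,0,-0.078]],[[0,0,0],[0,0,0]]]' 85
python3 - <<'E'
from h import *
np.set_printoptions(precision=4,suppress=True)
c=cam("wrist");cv2.imwrite("pics/w1.png",c["image"]);W=cloud(c)
for d in vision.place_of(c,"dock"): print(d["position"],d["score"],world(c,d["position"],0))
P=W.reshape(-1,3);Q=P[(np.hypot(P[:,0]-.498,P[:,1]-.25)<.08)]
print(np.nanpercentile(Q[:,2],[2,20,50,90,98]))
Q=Q[(Q[:,2]>.013)&(Q[:,2]<.04)];b=cv2.minAreaRect((Q[:,:2]*1000).astype(np.float32));print(len(Q),b)
# brass disc
h=cv2.cvtColor(c["image"],cv2.COLOR_BGR2HSV);m=cv2.inRange(h,(10,120,120),(30,255,255))
n,l,st,ce=cv2.connectedComponentsWithStats(m)
for i in range(1,n):
  if st[i,4]>100: print("disc",ce[i],st[i],world(c,ce[i],.006))
go(.489,-.2125,.2,99)
E
```

```text
clock: 2.38
eef_pos: [0.4407, 0.2341, 0.2492]
tool_rot: [0.128, 0.992, -0.0, -0.0]
ft_force: [-0.1, -0.2, 0.0]
grip_width: 0.0851
grasp_force: 0.0
[150.3, 350.8] 0.88 [0.6349 0.0061 0.    ]
[305.3, 215.6] 0.87 [0.5006 0.2537 0.    ]
[-0.0007  0.0055  0.312   0.3326  0.3378]
2293 ((496.8938903808594, 252.74002075195312), (91.5407943725586, 92.68049621582031), 74.85309600830078)
disc [304.3486 214.7106] [289 200  32  30 743] [0.4972 0.2529 0.006 ]
{'shift': array([-160. , -420.8,   49.2]), 'yaw_now': np.float64(75.5), 'tilt': array([-0.,  0., -1.]), 'j': array([0.49, 0.23, 0.04, 1.38, 0.  , 0.74]), 'wz': np.float64(-0.411), 'e': np.float64(23.5)}
```

View pics/w1.png

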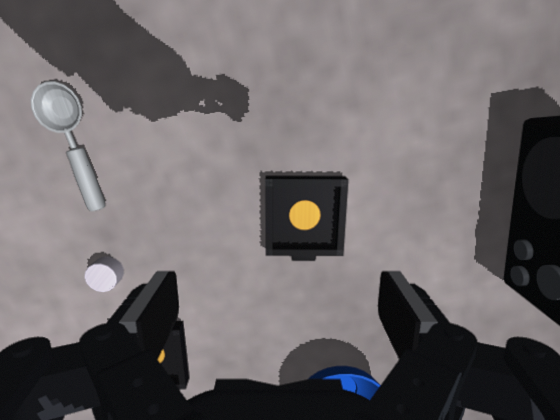

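The wrist view shows the near dock at (305,215) with its disc at (304,215), world (0.497, 0.253), yaw 75°. Now over to the lantern.

```bash
python3 -m creep '[[[-8,-30,0],[0,0,0]],[[-14,-55,0],[0,0,0]],[[-15,-60,0],[0,0,0]],[[-15,-60,0],[0,0,0]],[[-15,-60,0],[0,0,0]],[[-15,-60,0],[0,0,0]],[[-14,-55,0],[0,0,0]],[[-10,-35,0],[0,0,0]],[[-4,-10,0],[0,0,-0.137]],[[0,0,0],[0,0,-0.137]],[[0,0,0],[0,0,-0.137]],[[0,0,0],[0,0,0]]]' 85
python3 - <<'E'
from h import *
np.set_printoptions(precision=4,suppress=True)
c=cam("wrist");cv2.imwrite("pics/w2.png",c["image"]);W=cloud(c)
for q,z in(("lantern",0),("button_top",.116)):
  for d in vision.place_of(c,q): print(q,d["position"],d["score"],world(c,d["position"],z))
P=W.reshape(-1,3);Q=P[(np.hypot(P[:,0]-.489,P[:,1]+.2125)<.055)&(P[:,2]<.14)]
for lo,hi in((.106,.125),(.085,.105),(.012,.026)):
  q=Q[(Q[:,2]>lo)&(Q[:,2]<hi)];print(lo,len(q),np.median(q[:,2]),cv2.minAreaRect((q[:,:2]*1000).astype(np.float32)))
go(.489,-.2125,.15,99)
E
```

```text
clock: 3.98
eef_pos: [0.4404, -0.2033, 0.2493]
tool_rot: [-0.079, 0.997, 0.0, -0.0]
ft_force: [-0.2, 0.3, 0.2]
grip_width: 0.0852
grasp_force: 0.0
lantern [300.6, 99.1] 0.86 [ 0.3584 -0.1901  0.    ]
lantern [260.3, 211.0] 0.78 [ 0.4908 -0.2152  0.    ]
button_top [258.9, 248.5] 0.91 [ 0.4878 -0.2111  0.116 ]
button_top [317.6, 99.2] 0.76 [ 0.3586 -0.1843  0.116 ]
0.106 829 0.1161663035937135 ((491.085693359375, -211.43170166015625), (28.052326202392578, 26.2722110748291), 8.643359184265137)
0.085 2665 0.09653793165059582 ((490.5194091796875, -211.6947784423828), (55.91814041137695, 55.9339485168457), 9.594599723815918)
0.012 863 0.01807468962701747 ((489.2459716796875, -212.18701171875), (60.695167541503906, 63.48179244995117), 9.586703300476074)
{'shift': array([-46.6, -16.4,  99.4]), 'yaw_now': np.float64(99.0), 'tilt': array([ 0., -0., -1.]), 'j': array([-0.43,  0.2 ,  0.01,  1.37,  0.  , -0.59]), 'wz': np.float64(0.0), 'e': np.float64(-0.0)}
```

View pics/w2.png

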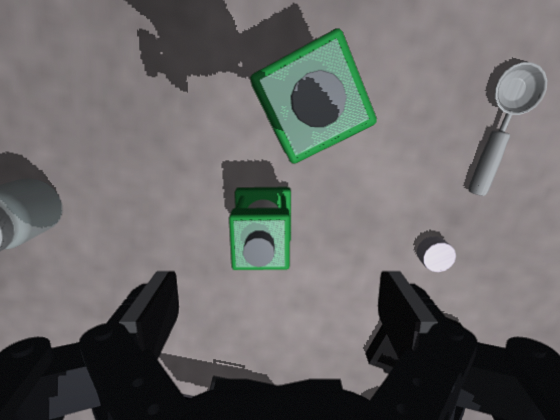

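Target lantern at (260,240): cap centre (0.4905, -0.2118), yaw 9.6°, top at 116 mm, cap 55.9 mm. All of this matches the task. Moving in over it and descending.

```bash
python3 -m creep '[[[-20,-7,0],[0,0,-0.01]],[[-20,-7,10],[0,0,0]],[[-8,-2,25],[0,0,0]],[[0,0,35],[0,0,0]],[[0,0,35],[0,0,0]],[[0,0,35],[0,0,0]],[[0,0,25],[0,0,0]],[[0,0,15],[0,0,0]],[[0,0,7],[0,0,0]],[[0,0,0],[0,0,0]]]' 85
python3 -c "
from h import *
go(.4905,-.2118,.062,99.6)"
```

```text
clock: 5.38
eef_pos: [0.4905, -0.2122, 0.0625]
tool_rot: [-0.084, 0.996, -0.0, 0.0]
ft_force: [-0.1, -0.2, 0.4]
grip_width: 0.0852
grasp_force: 0.0
{'shift': array([-0. ,  0.4,  0.5]), 'yaw_now': np.float64(99.6), 'tilt': array([ 0., -0., -1.]), 'j': array([-0.41,  0.44, -0.18,  0.95, -0.  , -0.58]), 'wz': np.float64(0.0), 'e': np.float64(-0.0)}
```

```bash
python3 -m creep '[[[0,0,0],[0,0,0]],[[0,0,0],[0,0,0]],[[0,0,0],[0,0,0]],[[0,0,0],[0,0,0]],[[0,0,0],[0,0,0]],[[0,0,0],[0,0,0]],[[0,0,0],[0,0,0]],[[0,0,0],[0,0,0]]]' 45
```

```text
clock: 6.38
eef_pos: [0.4913, -0.2128, 0.0636]
tool_rot: [-0.084, 0.996, -0.001, 0.001]
ft_force: [-0.1, -0.8, 6.1]
grip_width: 0.0547
grasp_force: 65.1
```

```bash
python3 -m creep '[[[0,0,-5],[0,0,0]],[[0,0,-15],[0,0,0]],[[0,0,-25],[0,0,0]],[[0,0,-30],[0,0,0]],[[0,0,-15],[0,0,0]],[[0,0,-10],[0,0,0]],[[0,0,0],[0,0,0]],[[0,0,0],[0,0,0]]]' 45
python3 - <<'E'
from h import *
np.set_printoptions(precision=4,suppress=True)
o=bot.get_obs();p=o["eef_pos"]
for n in("wrist","side"):
  c=cam(n);W=cloud(c)
  if n=="side": cv2.imwrite("pics/s2.png",c["image"][150:350,150:430].repeat(2,0).repeat(2,1))
  Q=W.reshape(-1,3);Q=Q[(np.hypot(Q[:,0]-p[0],Q[:,1]-p[1])<.05)]
  print(n,np.nanmin(Q[:,2]),np.nanpercentile(Q[:,2],[1,50,99]))
  for q in("lantern","button_top"):
    for d in vision.place_of(c,q): print(q,d["position"],d["score"],world(c,d["position"],.1 if q=="lantern" else .216))
go(.497,.253,.163,75)
E
```

```text
clock: 7.38
eef_pos: [0.4896, -0.2119, 0.1612]
tool_rot: [-0.084, 0.996, 0.001, -0.001]
ft_force: [-0.8, 0.7, -3.3]
grip_width: 0.0551
grasp_force: 64.4
wrist -0.002183810132250774 [-0.0005  0.2065  0.2512]
lantern [275.0, 231.6] 0.76 [ 0.4919 -0.2118  0.1   ]
lantern [327.4, 36.9] 0.68 [ 0.3777 -0.2025  0.1   ]
button_top [278.4, 354.4] 0.85 [ 0.4878 -0.2105  0.216 ]
button_top [497.7, 247.1] 0.32 [ 0.4426 -0.1572  0.216 ]
side -0.007976215130191866 [-0.0038  0.3771  0.6211]
lantern [251.7, 307.9] 0.73 [ 0.3209 -0.2637  0.1   ]
lantern [297.6, 266.2] 0.69 [ 0.4826 -0.2166  0.1   ]
button_top [247.7, 265.8] 0.66 [ 0.3242 -0.2454  0.216 ]
button_top [300.9, 229.7] 0.55 [ 0.4868 -0.2151  0.216 ]
{'shift': array([-84.7, 457.4,  -1. ]), 'yaw_now': np.float64(99.6), 'tilt': array([-0.001,  0.   , -1.   ]), 'j': array([-0.41,  0.35, -0.03,  1.19, -0.  , -0.58]), 'wz': np.float64(0.43), 'e': np.float64(-24.6)}
```

View pics/s2.png

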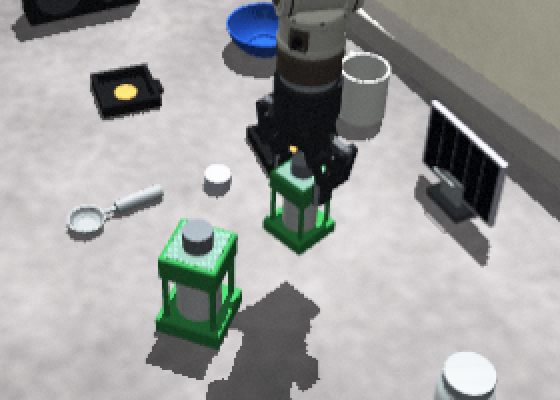

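The lantern is held upright, about 98 mm clear of the sill. Carrying it to the dock.

```bash
python3 -m creep '[[[-3,16,0],[0,0,0]],[[-7,38,0],[0,0,0]],[[-10,55,0],[0,0,0]],[[-11,58,0],[0,0,0]],[[-11,58,0],[0,0,0]],[[-11,58,0],[0,0,0]],[[-11,58,0],[0,0,0]],[[-10,55,0],[0,0,0]],[[-7,38,0],[0,0,0]],[[-4,18,0],[0,0,0]],[[0,5,0],[0,0,0.05]],[[0,0,0],[0,0,0.12]]]' 45
python3 -m creep '[[[0,0,0],[0,0,0.13]],[[0,0,0],[0,0,0.1]],[[0,0,0],[0,0,0.03]],[[0,0,0],[0,0,0]],[[0,0,0],[0,0,0]]]' 45
python3 - <<'E'
from h import *
np.set_printoptions(precision=4,suppress=True)
c=cam("wrist");W=cloud(c);cv2.imwrite("pics/w3.png",c["image"])
P=W.reshape(-1,3);o=bot.get_obs()["eef_pos"];Q=P[(np.hypot(P[:,0]-o[0],P[:,1]-o[1])<.055)]
for lo,hi in((.112,.126),(.205,.225)):
  q=Q[(Q[:,2]>lo)&(Q[:,2]<hi)];print(lo,len(q),np.median(q[:,2]),cv2.minAreaRect((q[:,:2]*1000).astype(np.float32)))
for q,z in(("lantern",.098),("button_top",.214)):
  for d in vision.place_of(c,q)[:1]: print(q,d["position"],d["score"],world(c,d["position"],z))
go(.497,.253,.0685,75)
E
```

```text
clock: 9.18
eef_pos: [0.4969, 0.253, 0.1621]
tool_rot: [0.002, 1.0, -0.0, -0.0]
ft_force: [0.4, -0.6, -3.1]
grip_width: 0.0553
grasp_force: 64.9
clock: 9.8
eef_pos: [0.4975, 0.2525, 0.1623]
tool_rot: [0.13, 0.991, -0.0, -0.0]
ft_force: [0.4, -0.5, -3.5]
grip_width: 0.0551
grasp_force: 64.8
0.112 3317 0.11690575035973408 ((478.20989990234375, 258.79644775390625), (63.998172760009766, 24.720558166503906), 75.17345428466797)
0.205 17024 0.21643510388254833 ((496.3125, 252.87196350097656), (109.86786651611328, 27.269689559936523), 75.0842514038086)
button_top [279.0, 358.7] 0.69 [0.4999 0.2538 0.214 ]
{'shift': array([ 0.7,  0.3, 93.8]), 'yaw_now': np.float64(75.0), 'tilt': array([-0., -0., -1.]), 'j': array([ 0.47,  0.39,  0.03,  1.21, -0.  ,  0.73]), 'wz': np.float64(0.0), 'e': np.float64(-0.0)}
```

View pics/w3.png

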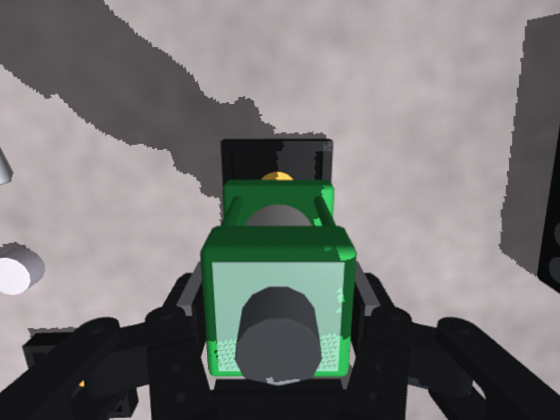

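The lantern's foot is at (278,190) in the wrist view, above the dock at (277,160), and square to it. Its centre works out at (0.497, 0.254), within 1 mm of the dock centre, with the bottom at 99 mm. Descending.

```bash
python3 -m creep '[[[0,0,10],[0,0,0]],[[0,0,20],[0,0,0]],[[0,0,20],[0,0,0]],[[0,0,15],[0,0,0]],[[0,0,10],[0,0,0]],[[0,0,6],[0,0,0]],[[0,0,4],[0,0,0]],[[0,0,0],[0,0,0]],[[0,0,0],[0,0,0]]]' 45
python3 -m creep '[[[0,0,2],[0,0,0]],[[0,0,2],[0,0,0]],[[0,0,0],[0,0,0]],[[0,0,0],[0,0,0]]]' 45
```

```text
clock: 11.08
eef_pos: [0.498, 0.2528, 0.0778]
tool_rot: [0.131, 0.991, 0.0, 0.0]
ft_force: [0.1, -0.4, -4.0]
grip_width: 0.0554
grasp_force: 64.8
clock: 11.58
eef_pos: [0.4976, 0.2526, 0.0733]
tool_rot: [0.131, 0.991, -0.0, -0.0]
ft_force: [-0.2, -0.2, -4.5]
grip_width: 0.0555
grasp_force: 64.8
```

```bash
python3 -m creep '[[[0,0,1.5],[0,0,0]],[[0,0,1],[0,0,0]],[[0,0,0],[0,0,0]]]' 45;python3 -m creep '[[[0,0,1],[0,0,0]],[[0,0,0.5],[0,0,0]],[[0,0,0],[0,0,0]]]' 45
```

```text
clock: 11.95
eef_pos: [0.4975, 0.2526, 0.0706]
tool_rot: [0.131, 0.991, -0.0, -0.0]
ft_force: [0.8, -0.7, -3.8]
grip_width: 0.0552
grasp_force: 64.8
clock: 12.32
eef_pos: [0.4976, 0.2526, 0.0696]
tool_rot: [0.131, 0.991, 0.0, 0.0]
ft_force: [-1.0, 0.0, 0.0]
grip_width: 0.0555
grasp_force: 65.1
```

```bash
python3 -m creep '[[[0,0,0.7],[0,0,0]],[[0,0,0.5],[0,0,0]],[[0,0,0],[0,0,0]]]' 45;python3 -m creep '[[[0,0,0],[0,0,0]],[[0,0,0],[0,0,0]],[[0,0,0],[0,0,0]],[[0,0,0],[0,0,0]],[[0,0,0],[0,0,0]],[[0,0,0],[0,0,0]]]' 85
```

```text
clock: 12.7
eef_pos: [0.4976, 0.2527, 0.0696]
tool_rot: [0.131, 0.991, 0.0, 0.0]
ft_force: [-2.7, -1.8, 6.4]
grip_width: 0.0549
grasp_force: 66.1
clock: 13.45
eef_pos: [0.4976, 0.2526, 0.068]
tool_rot: [0.131, 0.991, -0.0, -0.0]
ft_force: [-0.6, -0.2, -0.7]
grip_width: 0.0853
grasp_force: 0.0
```

```bash
python3 -m creep '[[[0,0,-8],[0,0,0]],[[0,0,-18],[0,0,0]],[[0,0,-28],[0,0,0]],[[0,0,-30],[0,0,0]],[[0,0,-24],[0,0,0]],[[0,0,-15],[0,0,0]],[[0,0,-5],[0,0,0]],[[0,0,0],[0,0,0]]]' 85
python3 - <<'E'
from h import *
np.set_printoptions(precision=4,suppress=True)
c=cam("wrist");W=cloud(c);cv2.imwrite("pics/w4.png",c["image"])
P=W.reshape(-1,3);Q=P[(np.hypot(P[:,0]-.497,P[:,1]-.253)<.055)]
for lo,hi in((.115,.13),(.09,.11),(.02,.028)):
  q=Q[(Q[:,2]>lo)&(Q[:,2]<hi)];print(lo,len(q),np.median(q[:,2]),cv2.minAreaRect((q[:,:2]*1000).astype(np.float32)))
for d in vision.place_of(c,"button_top")[:1]: print(d["position"],d["score"],world(c,d["position"],.122))
go(.497,.253,.13,75)
E
```

```text
clock: 14.45
eef_pos: [0.4974, 0.2526, 0.1958]
tool_rot: [0.131, 0.991, -0.0, -0.0]
ft_force: [-0.1, 0.4, 0.2]
grip_width: 0.0849
grasp_force: 0.0
0.115 1349 0.12221307648246016 ((497.6078186035156, 254.0177459716797), (26.76547622680664, 27.293460845947266), 74.7782211303711)
0.09 4368 0.10261346792895407 ((497.2847595214844, 254.04855346679688), (56.228729248046875, 55.492149353027344), 75.00279998779297)
0.02 2249 0.02122568061924518 ((494.3624572753906, 253.24644470214844), (91.85675811767578, 86.58345031738281), 75.06046295166016)
[277.9, 223.1] 0.85 [0.4983 0.2538 0.122 ]
{'shift': array([ 0.1,  0.7, 65. ]), 'yaw_now': np.float64(75.0), 'tilt': array([-0.002, -0.001, -1.   ]), 'j': array([0.47, 0.37, 0.09, 1.29, 0.  , 0.73]), 'wz': np.float64(0.0), 'e': np.float64(-0.0)}
```

View pics/w4.png

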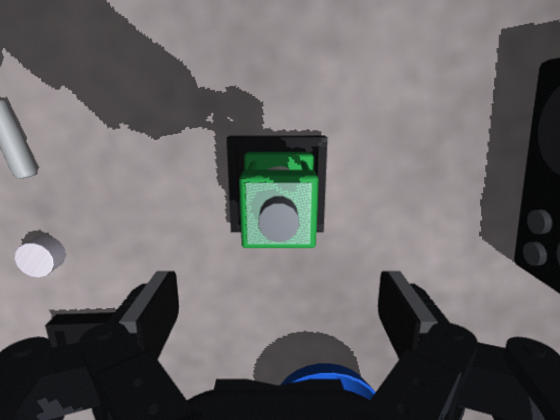

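The lantern stands in the dock: its cap centre at (278,212) and button at (278,222) in the wrist view. The button top is at 122 mm, as expected, centred within about 1 mm and up. Closing the fingers and descending onto the button.

```bash
python3 -m creep '[[[0,1.4,0],[0,0,0]],[[0,0,0],[0,0,0]],[[0,0,0],[0,0,0]],[[0,0,0],[0,0,0]],[[0,0,0],[0,0,0]],[[0,0,10],[0,0,0]],[[0,0,20],[0,0,0]],[[0,0,16],[0,0,0]],[[0,0,10],[0,0,0]],[[0,0,5],[0,0,0]],[[0,0,0],[0,0,0]],[[0,0,0],[0,0,0]]]' 0
```

```text
clock: 16.05
eef_pos: [0.4984, 0.2542, 0.1357]
tool_rot: [0.131, 0.991, 0.0, 0.001]
ft_force: [0.1, -0.3, -0.1]
grip_width: 0.0002
grasp_force: 0.0
```

```bash
python3 -m creep '[[[0,0,4],[0,0,0]],[[0,0,4],[0,0,0]],[[0,0,2],[0,0,0]],[[0,0,0],[0,0,0]],[[0,0,0],[0,0,0]]]' 0; python3 -m creep '[[[0,0,2],[0,0,0]],[[0,0,2],[0,0,0]],[[0,0,1],[0,0,0]],[[0,0,0],[0,0,0]],[[0,0,0],[0,0,0]]]' 0
```

```text
clock: 16.68
eef_pos: [0.498, 0.254, 0.1252]
tool_rot: [0.131, 0.991, 0.0, 0.0]
ft_force: [0.8, 0.7, -0.4]
grip_width: 0.0002
grasp_force: 0.0
clock: 17.3
eef_pos: [0.4981, 0.254, 0.1203]
tool_rot: [0.131, 0.991, 0.0, 0.0]
ft_force: [0.2, -0.2, 2.5]
grip_width: 0.0003
grasp_force: 1.1
```

```bash
python3 -m creep '[[[0,0,1.5],[0,0,0]],[[0,0,1.5],[0,0,0]],[[0,0,1],[0,0,0]],[[0,0,0],[0,0,0]],[[0,0,0],[0,0,0]]]' 0; python3 -m creep '[[[0,0,1],[0,0,0]],[[0,0,0],[0,0,0]],[[0,0,0],[0,0,0]],[[0,0,0],[0,0,0]]]' 0
```

```text
clock: 17.92
eef_pos: [0.4981, 0.254, 0.1162]
tool_rot: [0.131, 0.991, 0.0, 0.0]
ft_force: [0.2, -0.4, 3.2]
grip_width: -0.0003
grasp_force: 1.9
clock: 18.42
eef_pos: [0.4981, 0.254, 0.1152]
tool_rot: [0.131, 0.991, 0.0, 0.0]
ft_force: [-0.2, 1.3, 3.9]
grip_width: -0.0001
grasp_force: 2.1
```

Run:
```python
from h import *
c=cam("wrist");P=cloud(c).reshape(-1,3)
q=P[(np.hypot(P[:,0]-.497,P[:,1]-.253)<.05)&(abs(P[:,2]-.102)<.003)];print(len(q),np.median(q[:,2]),cv2.minAreaRect((q[:,:2]*1000).astype(np.float32)))
o=bot.get_obs();print(o["eef_pos"],o["ft_force"])
if abs(o["eef_pos"][2]-.115)<.002 and 2.5<o["ft_force"][2]<6: print(workorder.job_done())
```

```text
7031 0.10267393357508814 ((497.2820739746094, 254.1949920654297), (55.984161376953125, 55.736270904541016), 75.23838806152344)
[0.49808738 0.25404856 0.11520714] [0.75258277 0.23270691 5.00753787]
the job is handed in; nothing more can be done
None
```

The lantern stands fully down in the near dock, within about 1 mm of centre and let go of, and I handed the job in at about 18 s of the 45 s with the closed fingertips holding its button about 7 mm down (4 to 5 N); the hand-in returned no verdict.

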